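Flip open the control hood and start the extractor

ROBOT

A 6-joint arm with a two-finger parallel gripper is mounted at the origin on the work surface. World frame = base frame: x ahead of the robot, y to its left, z up, the work surface at z = 0. Lengths are in m, angles in rad, forces in N, time in s.
With the tool pointing down it reaches from about 0.3 to 0.825 m from the base axis. Payload 5.4 kg.
Tool frame: the origin (TCP) lies midway between the tips of the shut fingers; the grasp point (between the pads) lies env.grip_point_offset behind it (env.grip_point_offset is the distance from the TCP to the grasp point, in m); z points along the fingers, y is the direction in which the jaws open and shut (so a half turn about z gives the same grasp; the last joint's range is limited). The gripper opens to 92 mm and grips with 3 to 60 N. Pads are 20 mm wide; open, the fingers measure 128 mm over their backs; the gripper's body (75 mm by 189 mm) begins 69 mm behind the grasp point.
Start: joints at [-1.509, 0.158, 1.597, -0, 1.386, -0.21], TCP at [0.154, -0.554, 0.215] pointing down, gripper open.
Joint ranges: [-2.91, 2.91], [-0.94, 2.29], [0.18, 2.7], [-1.29, 4.43], [0.17, 2.64], [-3, 3]. Speed limits (rad/s): [2.57, 2.57, 3.14, 3.14, 3.14, 3.14].

INTERFACE

Orientations are given as a unit quaternion [x, y, z, w].
In Python, from station import env gives the robot as it stands.
- The arm moves only by the shell command python3 -m crank 'ROWS'. ROWS is a JSON object of lists of equal length, an entry for each row: "linear": the shift along the tool's x, y, z in m, a list of three; "delta_rot": the turn, a rotation vector about the tool's x, y, z in rad, a list of three; "gripper": the closure, from -1 (fully open) to 1 (shut). A call has exactly 5 rows; each row is the pose to reach, as a shift and turn from the pose commanded when the call began, along the tool's axes at that moment; what a row does not reach only later rows make up. A row lasts 1/12 s, in which the tool goes at most 41.7 mm and 7.16 degrees, less where a joint would pass 70% of its speed; a pose out of reach is approached as far as the arm can. A call with a gripper value outside its range is refused whole. The fingers move at their own pace and stop on an object; the grip force is fixed at half the most. Time passes only in rows, so rows that repeat a pose let the fingers close, or fill a call up. It gives the time, the measured TCP pose, the force and the opening at its end, in the units of the state.
- env.sense(): the state, without advancing time (a new reading comes with each control period).
- env.camera(name): name is "scene" or "side" or "wrist"; returns the picture (480x640x3 uint8, red, green, blue); there is no depth.
- env.calibration(name): a dict with "K" (3x3 intrinsics, pixels), "distortion" ([k1, k2, p1, p2, k3] as OpenCV has them; the pictures are not rectified), "pose" (4x4, takes a point from camera to world coordinates). Camera axes: x right, y down, z forward; pixel columns grow to the right and rows downward; lengths in m; the calibration is good to about 2 mm. A picture is of the moment at which its call begins: read the wrist's pose just before it. calibration takes no time and is no camera call; for the wrist camera it gives the pose at the moment of the call.
- env.finish_job(): hands the job in, once; it reports no verdict.
The state is a dict: "clock": time; "q": joint angles; "qvel": joint speeds; "joint_efforts": joint torques, N m; "tcp_pos": TCP position; "eef_rot": TCP orientation; "wrist_force": force on the tool from outside, world axes, zero at the start; "moment": the same for the moment, N m; "finger_gap": finger opening in m.
Only numpy, scipy, OpenCV 4.12 (cv2) and the standard library are available. Lean on these libraries where they do the work, as an engineer would, in place of code of your own. Each camera call takes 0.05 s, during which the arm holds its last target.

TASK

Start the workshop's dust extractor: with the fingertips under its yellow lip, gently push the hood of the grey control station up and over until it stays open by itself, leaning back on its stop, then press the green button fully down and let it come up again. Do not press the red or white button, do not squeeze or force the hood, and leave everything else on the bench where it is.

Things in the scene. Friction and masses are not known exactly. Their poses are not given: they have to be found in the camera images.
- station: The dust extractor's control station: grey box bolted to the bench, 120 (x) x 190 (y) x 90 (z) mm. Origin: centre of its underside, on the bench. Its x points from the front (the lip side, nearer the robot) to the hinge side, z up. On its flat top (z = 90) stand three push buttons in a row along y, under the hinged hood.
- hood (a joint): Hinge angle of the hood, rad: 0 closed, grows as the front rises, rests on its stop at 1.95 (leaning backwards, held by gravity). The hood is a box-shaped dust cover, open below, clear top and front with yellow edges and sides, 115 deep x 180 wide x 48 high (mm), about 0.25 kg, standing on the station's top. It swings freely: left alone below about 1.1 rad it falls shut, beyond about 1.25 rad it falls fully open by itself. A fraction of a newton to 2 N at the lip moves it.
- hood_hinge (a point): Point on the hinge line at mid width: in the station's frame x = +55, y = 0, z = 90.5 mm. The hinge line runs along the station's y.
- hood_lip (a point): Middle of the lower outer edge of the hood's yellow finger lip; moves and turns with the hood. Lip: flat tab 6 mm thick, 120 mm wide along y, reaching 24 mm out beyond the front faces of hood and station, its underside level with the hood's lower rim; below it is free space down to the bench. Closed, this point is at x = -84, y = 0, z = 90.5 mm in the station's frame (139 mm from the hinge line). Frame: that of the hood, equal to the station's when closed.
- start_top (a point): Centre of the top face of the GREEN button's cap (28 mm across, top 22 mm above the station's top when up, in a black housing 44 mm across and 12 mm high). Which of the three places in the row (station y = -55, 0, +55 mm; x = -10 mm) holds which button varies.
- start (a joint): Travel of the green button, m: 0 up, 0.006 fully down (about 5 N); a spring returns it when released.
- stop (a joint): Travel of the RED button, same make; not to be pressed.
- jog (a joint): Travel of the WHITE button, same make; not to be pressed.
- cup_a: Turned goblet in pale wood, 54 mm across, 80 high, loose, beside the station on its +y side. Origin: centre of its foot.
- sander: Cork sanding block 110 x 60 x 35 mm, loose, beside the station on its -y side. Origin: centre of its underside.
- cup_b: Turned goblet in darker wood, 54 mm across, 80 high, loose, to the right.
- chuck: Steel four-jaw lathe chuck lying on its back, 100 mm across, 61 high, loose, to the left.
- chisel: Turning chisel with wooden handle, 300 mm long, 26 thick, lying loose to the left. Origin: mid length, underside.
- glue: White glue bottle, 60 mm across, 150 high, loose, to the right.
- mallet: Wooden mallet, 260 mm long, lying loose to the right. Origin: mid length, underside.
Mind the look-alikes: they are no part of the job. What is shaped like the station but turquoise is not meant.

How it is judged:
On the way, in this order (a step that is already met when the one before it is completed fails the run):
1. the hood rests open on its stop (value of joint hood above 1.85 rad and contact force between the fingers and hood below 0.1 N), for 0.2 s.
2. the green button is pressed fully down with the hood open (value of joint start above 0.0048 m and value of joint hood above 1.7 rad), for 0.05 s.
3. the green button is up again (value of joint start below 0.0015 m), for 0.1 s.
At the end, for the whole second after the job is handed in: The hood rests open (hinge above 1.85 rad), the green button has been pressed at least 4.8 mm after the hood was left open by itself and all three buttons are up (under 1.5 mm), and none of the loose things has moved 20 mm or more (value of joint hood above 1.85 rad and value of joint each of start, stop, jog below 0.0015 m and distance of each of cup_a, cup_b, sander, chuck, chisel, glue, mallet from where it was at the start of the episode below 0.02 m); the robot touches nothing.
It fails at once if the red or white button is pressed (3 mm) (value of joint any of stop, jog above 0.003 m).
It fails at once if the green button is pressed before the hood is open (value of joint start above 0.003 m and value of joint hood below 1.5 rad).
It fails at once if the hood is squeezed or forced (over 30 N from the fingers) (contact force between the fingers and hood above 30 N).
It fails at once if a loose thing is lifted or moved 30 mm (distance of any of cup_a, cup_b, sander, chuck, chisel, glue, mallet from where it was at the start of the episode above 0.03 m).
It also fails if it takes over 50 s, if anything falls off the work surface, if the arm or the gripper's body presses on something with over 40 N, if the wrist force passes 120 N, or if a joint passes its speed limit or range.

## Working session

There is one attempt and no reset: what is moved stays moved. The work goes in short steps, Python scripts to look and compute and a shell command to move; the robot and the scene stay as the last step left them, time stands still between calls to the robot, and variables do not carry over. Pictures are saved under pics/ and viewed, and the job is handed in when it is done.

```bash
ls; mkdir -p pics; python3 - <<'E'
from station import env
import cv2
s=env.sense();print(s, env.grip_point_offset)
for n in ("scene","side","wrist"):
    im=env.camera(n);cv2.imwrite(f"pics/{n}0.png",im[:,:,::-1])
    c=env.calibration(n);print(n,c)
E
```

```text
pics
{'clock': 0.0, 'q': array([-1.50913269e+00,  1.59023498e-01,  1.59822692e+00,  2.03336485e-05,
        1.38619195e+00, -2.10077844e-01]), 'qvel': array([-2.60090380e-04,  4.78618678e-04,  9.43737249e-05,  1.42952918e-03,
        2.19679931e-04, -1.96679241e-04]), 'joint_efforts': array([ 7.76203360e-04, -3.85567868e+01, -3.22110093e+01,  7.01351068e-02,
        3.77965090e-02, -1.41033256e-04]), 'tcp_pos': array([ 0.1542945 , -0.55326646,  0.21363594]), 'eef_rot': array([ 9.90783592e-01,  1.35451164e-01,  7.85327349e-05, -9.21569542e-04]), 'wrist_force': array([ 0.34495259, -0.42533004,  0.78952842]), 'moment': array([ 0.01217407, -0.03557973, -0.00316744]), 'finger_gap': 0.09174172245169004} 0.0187
scene {'K': array([[510.79040168,   0.        , 324.84210107],
       [  0.        , 510.79040168, 243.0220638 ],
       [  0.        ,   0.        ,   1.        ]]), 'distortion': array([0.03270618, 0.        , 0.        , 0.        , 0.        ]), 'pose': array([[ 0.83394141,  0.38526251, -0.39511331,  1.01511594],
       [ 0.55178855, -0.57118558,  0.60768119, -0.88016461],
      
[... 530 characters left out ...]
5421, -0.60204828,  0.89903923],
       [ 0.        ,  0.        ,  0.        ,  1.        ]])}
wrist {'K': array([[407.48791312,   0.        , 315.10289445],
       [  0.        , 407.48791312, 240.1163167 ],
       [  0.        ,   0.        ,   1.        ]]), 'distortion': array([-0.06979825,  0.        ,  0.        ,  0.        ,  0.        ]), 'pose': array([[ 2.68817402e-01, -9.26443364e-01, -2.63514511e-01,
         2.29119175e-01],
       [-9.63190874e-01, -2.58770856e-01, -7.28078530e-02,
        -5.32928162e-01],
       [-7.37523332e-04,  2.73386790e-01, -9.61903903e-01,
         3.83390384e-01],
       [ 0.00000000e+00,  0.00000000e+00,  0.00000000e+00,
         1.00000000e+00]])}
```

View pics/scene0.png

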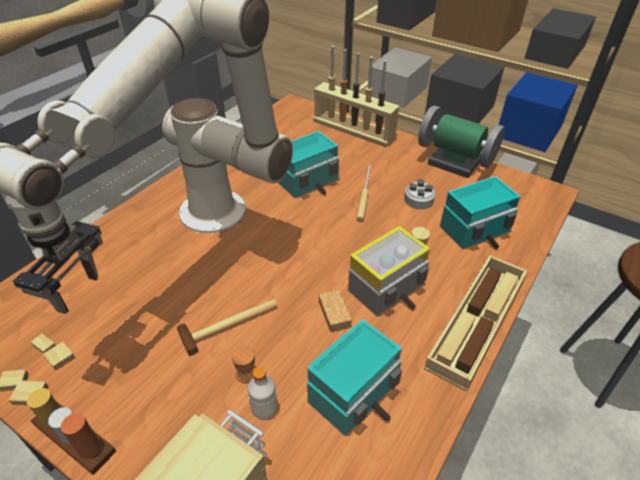

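View pics/side0.png

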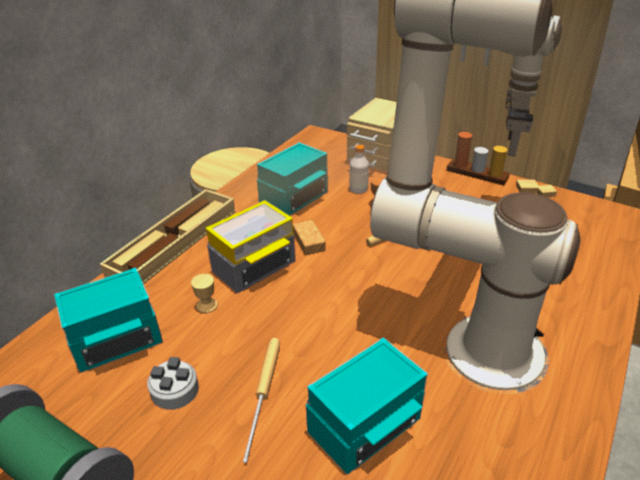

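The only grey station with a yellow-edged hood is at scene (390,270) / side (252,245). The turquoise ones are look-alikes: scene (308,163), (480,212), (355,375) and side (110,320), (293,178), (366,403). Next is an enlarged crop to confirm.

```bash
python3 - <<'E'
import cv2,numpy as np
a=cv2.imread("pics/scene0.png")[215:325,330:450];b=cv2.imread("pics/side0.png")[190:300,195:315]
f=lambda x:cv2.resize(x,None,fx=6.6,fy=5.4,interpolation=cv2.INTER_CUBIC)
cv2.imwrite("pics/c1.png",cv2.resize(a,(654,600),interpolation=cv2.INTER_CUBIC));cv2.imwrite("pics/c2.png",cv2.resize(b,(654,600),interpolation=cv2.INTER_CUBIC))
E
```

```text
(no output)
```

View pics/c1.png

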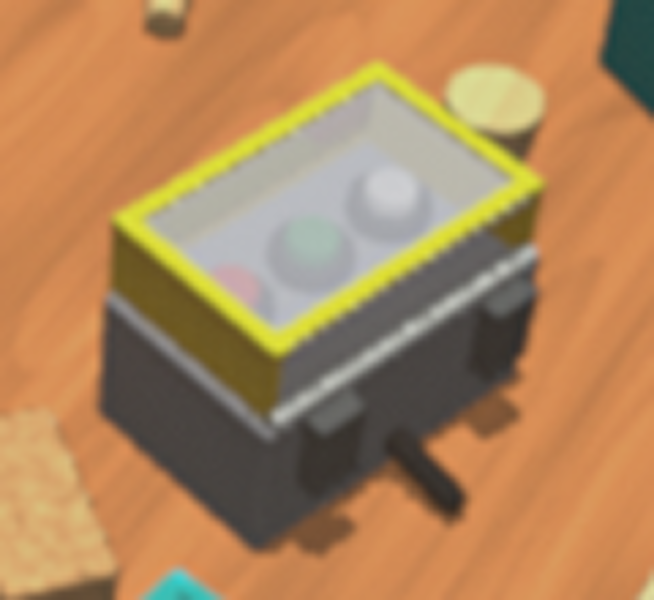

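View pics/c2.png

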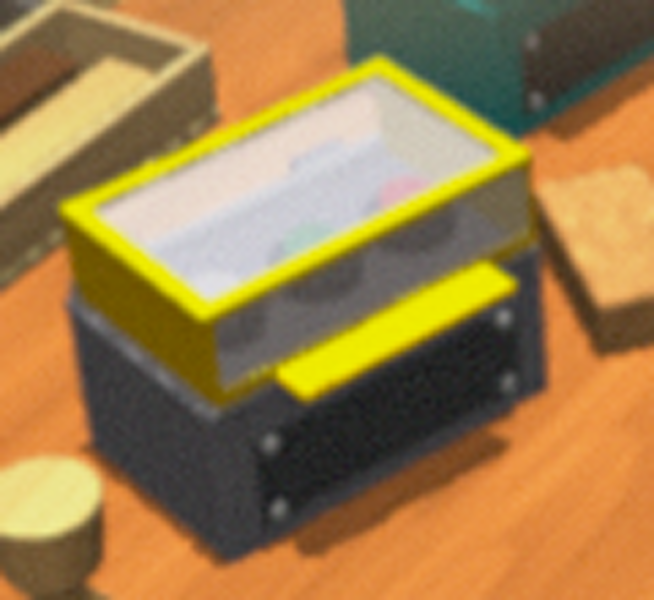

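View pics/wrist0.png

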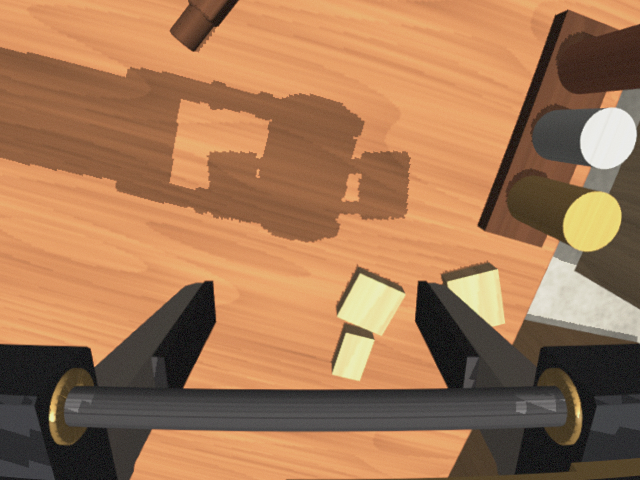

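The crop confirms it: grey box with a yellow-framed clear hood. Seen along the row, red is at the sander (-y) end, green in the middle and white at the cup (+y) end. Now I'll measure the hood's top corners.

```bash
cat >h.py <<'E'
import numpy as np,cv2
from station import env
from scipy.spatial.transform import Rotation as R
def ray(c,uv):
    p=cv2.undistortPoints(np.array([[uv]],float),c["K"],c["distortion"])[0,0]
    T=c["pose"];d=T[:3,:3]@np.array([p[0],p[1],1]);return T[:3,3],d/np.linalg.norm(d)
def plane(c,uv,z):
    o,d=ray(c,uv);return o+d*(z-o[2])/d[2]
def tri(c1,a,c2,b):
    o1,d1=ray(c1,a);o2,d2=ray(c2,b)
    s=np.linalg.lstsq(np.c_[d1,-d2],o2-o1,rcond=None)[0]
    p,q=o1+s[0]*d1,o2+s[1]*d2;return (p+q)/2,np.linalg.norm(p-q)
def proj(c,P):
    Ti=np.linalg.inv(c["pose"]);return cv2.projectPoints(np.atleast_2d(P).astype(float),cv2.Rodrigues(Ti[:3,:3])[0],Ti[:3,3],c["K"],c["distortion"])[0][:,0]
E
python3 - <<'E'
from h import *
cs,cd=env.calibration("scene"),env.calibration("side")
S=lambda u,v:(330+u*120/654-.4,215+v*110/600-.4)
D=lambda u,v:(195+u*120/654-.4,190+v*110/600-.4)
A=dict(fl=S(378,62),bl=S(543,183),br=S(278,355),fr=S(115,217))
B=dict(fl=D(207,318),bl=D(62,208),br=D(380,58),fr=D(530,155))
P={}
for k in A:
    a=plane(cs,A[k],.1385);b=plane(cd,B[k],.1385);t,e=tri(cs,A[k],cd,B[k]);P[k]=(a+b)/2
    print(k,a.round(4),b.round(4),t.round(4),round(e,4))
for i,j in(("fl","fr"),("bl","br"),("fl","bl"),("fr","br")): d=P[i]-P[j];print(i,j,np.linalg.norm(d).round(4),np.degrees(np.arctan2(d[1],d[0])))
y=(P["fl"]-P["fr"]+P["bl"]-P["br"]);x=(P["bl"]-P["fl"]+P["br"]-P["fr"])
yaw=np.arctan2(x[1],x[0]);yaw2=np.arctan2(-y[0],y[1]);print(yaw,yaw2)
C=sum(P.values())/4;print("hood centre",C)
# lip front edge corners from side view z~.0965 top
for uv in((275,370),(300,398),(517,283),(490,262)): print(plane(cd,D(*uv),.0965))
E
```

```text
fl [0.6044 0.131  0.1385] [0.6061 0.1244 0.1385] [0.6048 0.1273 0.1411] 0.0022
bl [0.713  0.0966 0.1385] [0.7143 0.0923 0.1385] [0.7131 0.0943 0.1403] 0.0012
br [ 0.6604 -0.0759  0.1385] [ 0.6626 -0.0808  0.1385] [ 0.6609 -0.078   0.1406] 0.0009
fr [ 0.5512 -0.0409  0.1385] [ 0.5541 -0.0469  0.1385] [ 0.5522 -0.0435  0.1412] 0.0008
fl fr 0.1795 72.95326271850952
bl br 0.1805 73.20727126095801
fl bl 0.1133 162.97182920571885
fr br 0.1142 162.458029883871
-0.30169724784426794 -0.29529873762454395
hood centre [0.63326685 0.0249602  0.1385    ]
[0.59514803 0.09775592 0.0965    ]
[0.57377454 0.10803717 0.0965    ]
[ 0.53815042 -0.00842823  0.0965    ]
[ 0.55784695 -0.01576275  0.0965    ]
```

```bash
cat >>h.py <<'E'
yaw=-0.298; O=np.array([.6357,.0243,0]); ex=np.array([np.cos(yaw),np.sin(yaw),0]); ey=np.array([-ex[1],ex[0],0]); ez=np.array([0,0,1.])
def st(x,y,z): return O+(x*ex+y*ey)/1000+ez*z/1000   # station mm -> world
def tool(below): # finger direction 'below' deg under horizontal along station x
    a=np.radians(below); z=np.cos(a)*ex-np.sin(a)*ez; y=-ey; return np.c_[np.cross(y,z),y,z]
def rel(P,Rt):
    s=env.sense();R0=R.from_quat(s["eef_rot"]).as_matrix()
    l=R0.T@(P-s["tcp_pos"]);r=R.from_matrix(R0.T@Rt).as_rotvec()
    print("t",round(s["clock"],2),"tcp",s["tcp_pos"].round(4),"st",((s["tcp_pos"]-O)@np.c_[ex,ey,ez]*1000).round(1),"F",s["wrist_force"].round(2),"q",s["q"].round(2))
    print("  lin",l.round(4),"rot",r.round(3),"deg",np.degrees(np.linalg.norm(r)).round(1))
E
python3 - <<'E'
from h import *
rel(np.array([.38,-.2,.23]),tool(90)); rel(st(-190,0,180),tool(60)); rel(st(-150,0,120),tool(40))
E
```

```text
t 0.15 tcp [ 0.1543 -0.5534  0.2139] st [-290.6 -693.6  213.9] F [0.61 0.56 0.55] q [-1.51  0.16  1.6   0.    1.39 -0.21]
  lin [ 0.3123 -0.2799 -0.0156] rot [-0.001  0.     0.57 ] deg 32.6
t 0.15 tcp [ 0.1543 -0.5534  0.2139] st [-290.6 -693.6  213.9] F [0.61 0.56 0.55] q [-1.51  0.16  1.6   0.    1.39 -0.21]
  lin [ 0.4588 -0.5297  0.0348] rot [-0.151  0.509  0.556] deg 44.1
t 0.15 tcp [ 0.1543 -0.5534  0.2139] st [-290.6 -693.6  213.9] F [0.61 0.56 0.55] q [-1.51  0.16  1.6   0.    1.39 -0.21]
  lin [ 0.4925 -0.508   0.0947] rot [-0.25   0.848  0.532] deg 59.1
```

```bash
python3 -m crank '{"linear":[[0.03,-0.028,-0.003],[0.06,-0.056,-0.006],[0.09,-0.084,-0.01],[0.12,-0.112,-0.013],[0.15,-0.14,-0.015]],"delta_rot":[[0,0,0.1],[0,0,0.2],[0,0,0.32],[0,0,0.44],[0,0,0.57]],"gripper":[1,1,1,1,1]}'; python3 - <<'E'
from h import *
rel(np.array([.38,-.2,.23]),tool(90)); rel(st(-190,0,180),tool(60)); rel(st(-150,0,120),tool(40))
E
```

```text
clock: 0.57
tcp_pos: [0.2609, -0.3787, 0.2295]
eef_rot: [0.989, -0.146, 0.0, -0.0]
wrist_force: [1.1, 0.2, 0.2]
finger_gap: 0.0607
t 0.57 tcp [ 0.2609 -0.3787  0.2295] st [-240.  -495.2  229.5] F [1.1  0.17 0.18] q [-1.23 -0.16  1.89  0.    1.42  0.63]
  lin [ 0.0624 -0.2055 -0.0005] rot [-0.    -0.     0.005] deg 0.3
t 0.57 tcp [ 0.2609 -0.3787  0.2295] st [-240.  -495.2  229.5] F [1.1  0.17 0.18] q [-1.23 -0.16  1.89  0.    1.42  0.63]
  lin [ 0.0524 -0.495   0.0496] rot [-0.002  0.523  0.005] deg 30.0
t 0.57 tcp [ 0.2609 -0.3787  0.2295] st [-240.  -495.2  229.5] F [1.1  0.17 0.18] q [-1.23 -0.16  1.89  0.    1.42  0.63]
  lin [ 0.0924 -0.4948  0.1096] rot [-0.002  0.873  0.004] deg 50.0
```

```bash
python3 -m crank '{"linear":[[0.015,-0.04,0],[0.03,-0.08,0],[0.045,-0.12,0],[0.06,-0.16,0],[0.06,-0.2,0]],"delta_rot":[[0,0,0],[0,0,0],[0,0,0],[0,0,0],[0,0,0]],"gripper":[1,1,1,1,1]}'; python3 -m crank '{"linear":[[0.0,-0.04,0],[0,-0.08,0],[0,-0.12,0],[0,-0.16,0],[0,-0.2,0]],"delta_rot":[[0,0,0],[0,0,0],[0,0.05,0],[0,0.1,0],[0,0.15,0]],"gripper":[1,1,1,1,1]}'; python3 - <<'E'
from h import *
rel(st(-190,0,180),tool(60)); rel(st(-150,0,120),tool(40))
E
```

```text
clock: 0.98
tcp_pos: [0.375, -0.2064, 0.2295]
eef_rot: [0.99, -0.143, 0.0, 0.0]
wrist_force: [1.0, 0.3, -0.2]
finger_gap: 0.0271
clock: 1.4
tcp_pos: [0.4304, -0.0142, 0.2295]
eef_rot: [0.987, -0.143, 0.075, 0.011]
wrist_force: [0.3, 0.1, 0.1]
finger_gap: 0.0002
t 1.4 tcp [ 0.4304 -0.0142  0.2295] st [-185.   -97.1  229.5] F [0.28 0.11 0.06] q [-0.32 -0.39  2.07  0.01  1.3   1.54]
  lin [-0.0115 -0.0971  0.0484] rot [-0.004  0.371  0.01 ] deg 21.3
t 1.4 tcp [ 0.4304 -0.0142  0.2295] st [-185.   -97.1  229.5] F [0.28 0.11 0.06] q [-0.32 -0.39  2.07  0.01  1.3   1.54]
  lin [ 0.019  -0.0966  0.1138] rot [-0.006  0.72   0.009] deg 41.3
```

```bash
python3 -m crank '{"linear":[[-0.003,-0.025,0.008],[-0.005,-0.05,0.018],[-0.008,-0.075,0.028],[-0.01,-0.097,0.038],[-0.0115,-0.097,0.048]],"delta_rot":[[0,0.08,0],[0,0.16,0],[0,0.24,0],[0,0.31,0],[0,0.37,0]],"gripper":[1,1,1,1,1]}'; python3 - <<'E'
from h import *
rel(st(-150,0,120),tool(40))
E
```

```text
clock: 1.82
tcp_pos: [0.4535, 0.0814, 0.18]
eef_rot: [0.956, -0.136, 0.256, 0.035]
wrist_force: [-0.2, -0.8, 0.4]
finger_gap: 0.0002
t 1.82 tcp [0.4535 0.0814 0.18  ] st [-191.     1.1  180. ] F [-0.22 -0.75  0.43] q [ 0.02 -0.52  2.34 -0.2   0.83  1.97]
  lin [0.0055 0.0019 0.0724] rot [-0.012  0.349  0.011] deg 20.0
```

```bash
python3 -m crank '{"linear":[[0.001,0,0.015],[0.002,0,0.03],[0.003,0.001,0.045],[0.005,0.002,0.06],[0.0055,0.002,0.072]],"delta_rot":[[0,0.07,0],[0,0.14,0],[-0.005,0.21,0],[-0.01,0.28,0.01],[-0.012,0.349,0.01]],"gripper":[1,1,1,1,1]}'; python3 - <<'E'
from h import *
rel(st(-110,0,65),tool(40)); rel(st(-90,0,70),tool(35))
for n in("side","scene","wrist"): cv2.imwrite(f"pics/{n}1.png",env.camera(n)[:,:,::-1])
E
```

```text
clock: 2.23
tcp_pos: [0.486, 0.0614, 0.1275]
eef_rot: [0.906, -0.14, 0.393, 0.067]
wrist_force: [0.2, -0.2, 0.7]
finger_gap: 0.0004
t 2.23 tcp [0.486  0.0614 0.1275] st [-154.    -8.5  127.5] F [ 0.17 -0.18  0.74] q [ 0.06 -0.4   2.51 -0.85  0.37  2.64]
  lin [-0.0157 -0.0098  0.0747] rot [ 0.019  0.053 -0.001] deg 3.2
t 2.23 tcp [0.486  0.0614 0.1275] st [-154.    -8.5  127.5] F [ 0.17 -0.18  0.74] q [ 0.06 -0.4   2.51 -0.85  0.37  2.64]
  lin [ 0.0016 -0.0101  0.0859] rot [0.019 0.14  0.   ] deg 8.1
```

View pics/side1.png

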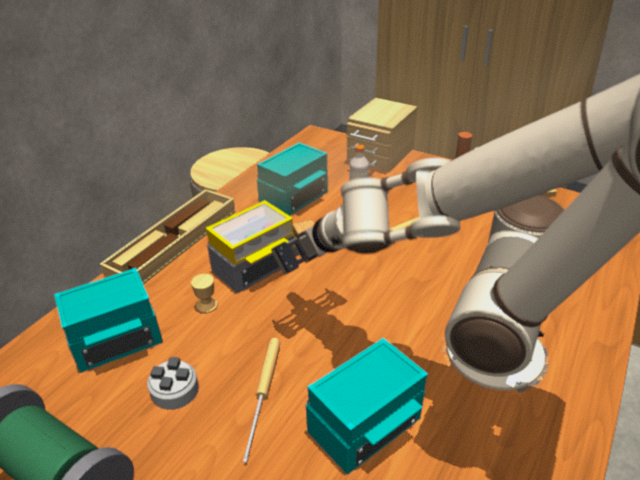

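View pics/wrist1.png

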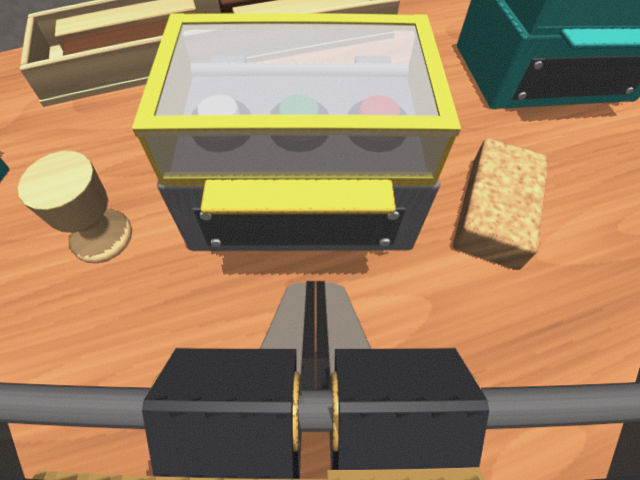

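```bash
python3 - <<'E'
from h import *
rel(st(-125,0,85),tool(48)); rel(st(-105,0,58),tool(48))
E
```

```text
t 2.38 tcp [0.4861 0.0611 0.1282] st [-153.8   -8.7  128.2] F [0.01 0.68 0.12] q [ 0.06 -0.41  2.51 -0.84  0.38  2.62]
  lin [-0.0118 -0.0097  0.0504] rot [ 0.02  -0.084 -0.001] deg 5.0
t 2.38 tcp [0.4861 0.0611 0.1282] st [-153.8   -8.7  128.2] F [0.01 0.68 0.12] q [ 0.06 -0.41  2.51 -0.84  0.38  2.62]
  lin [-0.0178 -0.0104  0.0834] rot [ 0.02  -0.084 -0.001] deg 5.0
```

```bash
python3 -m crank '{"linear":[[-0.002,-0.002,0.01],[-0.005,-0.004,0.02],[-0.007,-0.006,0.03],[-0.01,-0.008,0.04],[-0.012,-0.01,0.05]],"delta_rot":[[0.004,-0.017,0],[0.008,-0.034,0],[0.012,-0.05,0],[0.016,-0.068,0],[0.02,-0.084,0]],"gripper":[1,1,1,1,1]}'; python3 - <<'E'
from h import *
rel(st(-105,0,58),tool(48));rel(st(-80,0,60),tool(48))
E
```

```text
clock: 2.8
tcp_pos: [0.5188, 0.0612, 0.0882]
eef_rot: [0.922, -0.14, 0.357, 0.052]
wrist_force: [0.4, 0.2, 0.3]
finger_gap: 0.0002
t 2.8 tcp [0.5188 0.0612 0.0882] st [-122.6    1.    88.2] F [0.39 0.17 0.32] q [ 0.01 -0.19  2.41 -0.78  0.3   2.57]
  lin [-0.0073  0.001   0.0342] rot [-0.002 -0.005 -0.004] deg 0.4
t 2.8 tcp [0.5188 0.0612 0.0882] st [-122.6    1.    88.2] F [0.39 0.17 0.32] q [ 0.01 -0.19  2.41 -0.78  0.3   2.57]
  lin [0.0126 0.001  0.0495] rot [-0.002 -0.005 -0.004] deg 0.4
```

```bash
python3 - <<'E'
from h import *
rel(st(-108,0,60),tool(55));rel(st(-83,0,62),tool(55))
E
```

```text
t 2.8 tcp [0.5188 0.0612 0.0882] st [-122.6    1.    88.2] F [0.39 0.17 0.32] q [ 0.01 -0.19  2.41 -0.78  0.3   2.57]
  lin [-0.0082  0.001   0.0307] rot [-0.002 -0.127 -0.003] deg 7.3
t 2.8 tcp [0.5188 0.0612 0.0882] st [-122.6    1.    88.2] F [0.39 0.17 0.32] q [ 0.01 -0.19  2.41 -0.78  0.3   2.57]
  lin [0.0117 0.001  0.046 ] rot [-0.002 -0.127 -0.003] deg 7.3
```

```bash
python3 -m crank '{"linear":[[-0.004,0.001,0.012],[-0.008,0.001,0.022],[-0.008,0.001,0.031],[0.001,0.001,0.038],[0.01,0.001,0.044]],"delta_rot":[[0,-0.04,0],[0,-0.08,0],[0,-0.127,0],[0,-0.127,0],[0,-0.127,0]],"gripper":[1,1,1,1,1]}'; python3 - <<'E'
from h import *
rel(st(-83,0,62),tool(55));rel(st(-83,0,72),tool(55))
for n in("side","wrist"): cv2.imwrite(f"pics/{n}2.png",env.camera(n)[:,:,::-1])
im=cv2.imread("pics/side2.png")[180:300,190:350];cv2.imwrite("pics/side2c.png",cv2.resize(im,(800,600),interpolation=cv2.INTER_CUBIC))
E
```

```text
clock: 3.22
tcp_pos: [0.5543, 0.0492, 0.0626]
eef_rot: [0.943, -0.143, 0.298, 0.043]
wrist_force: [-0.3, -0.6, -0.4]
finger_gap: 0.0004
t 3.22 tcp [0.5543 0.0492 0.0626] st [-85.1  -0.1  62.6] F [-0.3  -0.64 -0.36] q [-0.05 -0.02  2.25 -0.44  0.34  2.2 ]
  lin [ 0.0014 -0.0001  0.0017] rot [-0.002 -0.    -0.003] deg 0.2
t 3.22 tcp [0.5543 0.0492 0.0626] st [-85.1  -0.1  62.6] F [-0.3  -0.64 -0.36] q [-0.05 -0.02  2.25 -0.44  0.34  2.2 ]
  lin [ 0.0071 -0.0001 -0.0065] rot [-0.002 -0.    -0.003] deg 0.2
```

View pics/side2c.png

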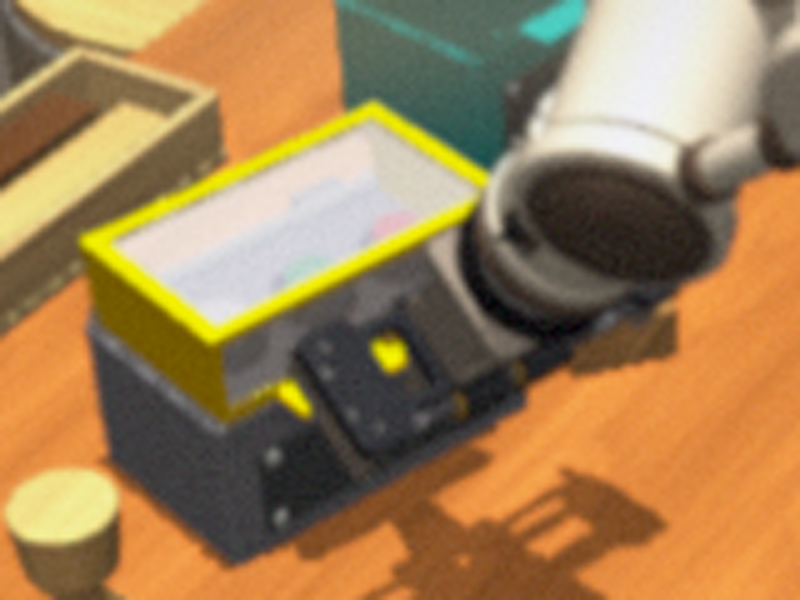

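View pics/wrist2.png

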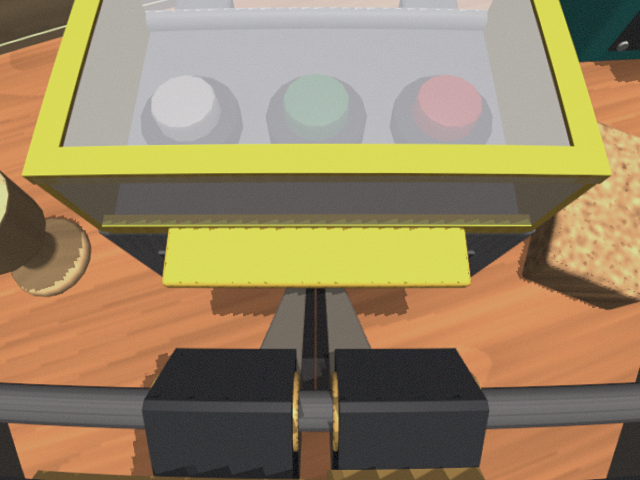

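```bash
cat >>h.py <<'E'
def arc(th,s=16,al=55):
    a=np.radians(al);zt=np.array([np.cos(a),-np.sin(a)]);xt=np.array([np.sin(a),np.cos(a)])
    e=np.array([-np.cos(th),np.sin(th)]);H=np.array([55,90.5])
    T=H+139*e+s*zt-10*xt if th<a else H+(139-s)*e-10*xt
    return st(T[0],0,T[1]),T
E
python3 - <<'E'
from h import *
for th in(0,.1,.2,.3,.4,.5,.7): print(th,arc(th)[1].round(1)); rel(arc(th)[0],tool(55))
E
```

```text
0 [-83.   71.7]
t 3.32 tcp [0.5551 0.049  0.0634] st [-84.3  -0.1  63.4] F [ 0.4  -0.63  0.57] q [-0.05 -0.02  2.25 -0.44  0.34  2.2 ]
  lin [ 0.0058 -0.0001 -0.0061] rot [-0.002 -0.003 -0.004] deg 0.3
0.1 [-82.3  85.5]
t 3.32 tcp [0.5551 0.049  0.0634] st [-84.3  -0.1  63.4] F [ 0.4  -0.63  0.57] q [-0.05 -0.02  2.25 -0.44  0.34  2.2 ]
  lin [ 0.0143 -0.0002 -0.017 ] rot [-0.002 -0.003 -0.004] deg 0.3
0.2 [-80.2  99.3]
t 3.32 tcp [0.5551 0.049  0.0634] st [-84.3  -0.1  63.4] F [ 0.4  -0.63  0.57] q [-0.05 -0.02  2.25 -0.44  0.34  2.2 ]
  lin [ 0.024  -0.0002 -0.0271] rot [-0.002 -0.003 -0.004] deg 0.3
0.3 [-76.8 112.7]
t 3.32 tcp [0.5551 0.049  0.0634] st [-84.3  -0.1  63.4] F [ 0.4  -0.63  0.57] q [-0.05 -0.02  2.25 -0.44  0.34  2.2 ]
  lin [ 0.0345 -0.0003 -0.0361] rot [-0.002 -0.003 -0.004] deg 0.3
0.4 [-72.  125.8]
t 3.32 tcp [0.5551 0.049  0.0634] st [-84.3  -0.1  63.4] F [ 0.4  -0.63  0.57] q [-0.05 -0.02  2.25 -0.44  0.34  2.2 ]
  lin [ 0.0459 -0.0004 -0.044 ] rot [-0.002 -0.003 -0.004] deg 0.3
0.5 [-66.  138.3]
t 3.32 tcp [0.5551 0.049  0.0634] st [-84.3  -0.1  63.4] F [ 0.4  -0.63  0.57] q [-0.05 -0.02  2.25 -0.44  0.34  2.2 ]
  lin [ 0.0581 -0.0004 -0.0508] rot [-0.002 -0.003 -0.004] deg 0.3
0.7 [-50.3 161.2]
t 3.32 tcp [0.5551 0.049  0.0634] st [-84.3  -0.1  63.4] F [ 0.4  -0.63  0.57] q [-0.05 -0.02  2.25 -0.44  0.34  2.2 ]
  lin [ 0.0841 -0.0005 -0.0605] rot [-0.002 -0.003 -0.004] deg 0.3
```

```bash
python3 -m crank '{"linear":[[0.003,0,-0.003],[0.006,0,-0.006],[0.01,0,-0.011],[0.014,0,-0.017],[0.019,0,-0.022]],"delta_rot":[[0,0,0],[0,0,0],[0,0,0],[0,0,0],[0,0,0]],"gripper":[1,1,1,1,1]}'; python3 - <<'E'
from h import *
for n in("scene","wrist"): cv2.imwrite(f"pics/{n}3.png",env.camera(n)[:,:,::-1])
for th in(.1,.2,.3,.4,.5,.6,.7): print(th,arc(th)[1].round(1)); rel(arc(th)[0],tool(55))
E
```

```text
clock: 3.73
tcp_pos: [0.554, 0.0489, 0.09]
eef_rot: [0.943, -0.143, 0.296, 0.044]
wrist_force: [-3.7, 1.3, -0.2]
finger_gap: 0.0004
0.1 [-82.3  85.5]
t 3.83 tcp [0.5541 0.0488 0.0902] st [-85.2  -0.5  90.2] F [-4.6   2.22 -0.38] q [-0.05 -0.08  2.24 -0.36  0.41  2.11]
  lin [-0.0003 -0.0005  0.0055] rot [-0.001  0.003 -0.003] deg 0.2
0.2 [-80.2  99.3]
t 3.83 tcp [0.5541 0.0488 0.0902] st [-85.2  -0.5  90.2] F [-4.6   2.22 -0.38] q [-0.05 -0.08  2.24 -0.36  0.41  2.11]
  lin [ 0.0093 -0.0006 -0.0046] rot [-0.001  0.003 -0.003] deg 0.2
0.3 [-76.8 112.7]
t 3.83 tcp [0.5541 0.0488 0.0902] st [-85.2  -0.5  90.2] F [-4.6   2.22 -0.38] q [-0.05 -0.08  2.24 -0.36  0.41  2.11]
  lin [ 0.0198 -0.0006 -0.0137] rot [-0.001  0.003 -0.003] deg 0.2
0.4 [-72.  125.8]
t 3.83 tcp [0.5541 0.0488 0.0902] st [-85.2  -0.5  90.2] F [-4.6   2.22 -0.38] q [-0.05 -0.08  2.24 -0.36  0.41  2.11]
  lin [ 0.0312 -0.0006 -0.0217] rot [-0.001  0.003 -0.003] deg 0.2
0.5 [-66.  138.3]
t 3.83 tcp [0.5541 0.0488 0.0902] st [-85.2  -0.5  90.2] F [-4.6   2.22 -0.38] q [-0.05 -0.08  2.24 -0.36  0.41  2.11]
  lin [ 0.0433 -0.0007 -0.0285] rot [-0.001  0.003 -0.003] deg 0.2
0.6 [-58.7 150.1]
t 3.83 tcp [0.5541 0.0488 0.0902] st [-85.2  -0.5  90.2] F [-4.6   2.22 -0.38] q [-0.05 -0.08  2.24 -0.36  0.41  2.11]
  lin [ 0.056  -0.0007 -0.0341] rot [-0.001  0.003 -0.003] deg 0.2
0.7 [-50.3 161.2]
t 3.83 tcp [0.5541 0.0488 0.0902] st [-85.2  -0.5  90.2] F [-4.6   2.22 -0.38] q [-0.05 -0.08  2.24 -0.36  0.41  2.11]
  lin [ 0.0692 -0.0007 -0.0383] rot [-0.001  0.003 -0.003] deg 0.2
```

View pics/wrist3.png

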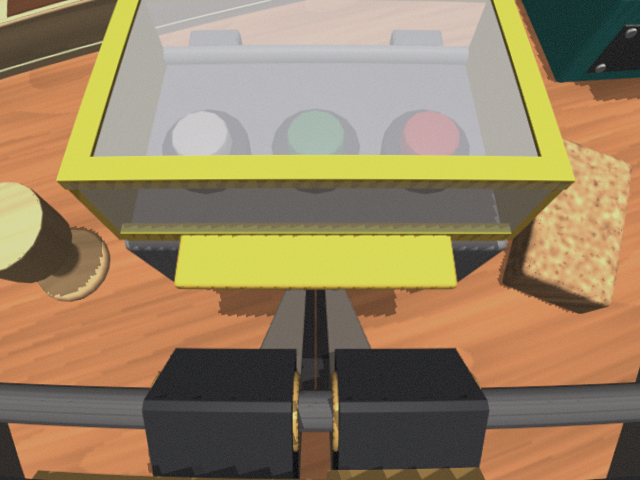

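```bash
python3 - <<'E'
from h import *
im=env.camera("side")[180:300,190:350,::-1];cv2.imwrite("pics/side3c.png",cv2.resize(im,(800,600),interpolation=cv2.INTER_CUBIC))
a=cv2.imread("pics/scene3.png")[200:320,330:450];cv2.imwrite("pics/scene3c.png",cv2.resize(a,(600,600),interpolation=cv2.INTER_CUBIC))
E
```

```text
(no output)
```

View pics/side3c.png

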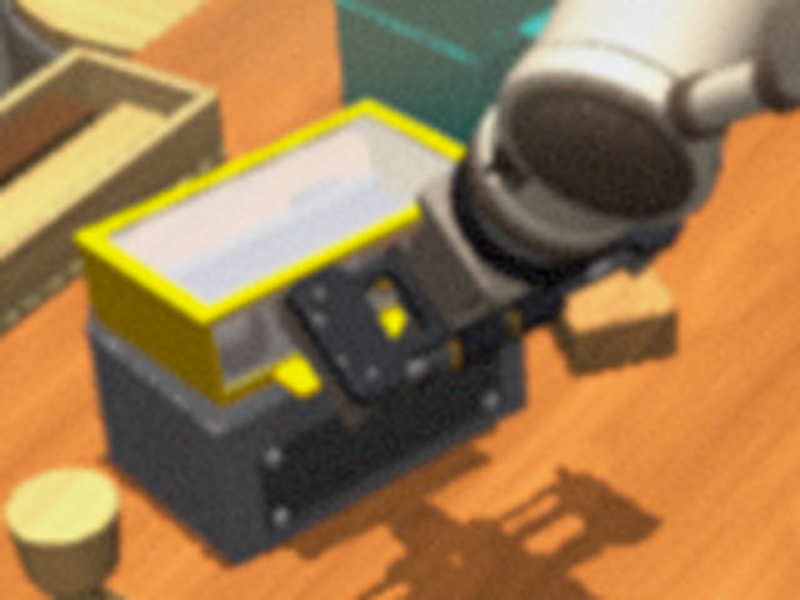

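View pics/scene3c.png

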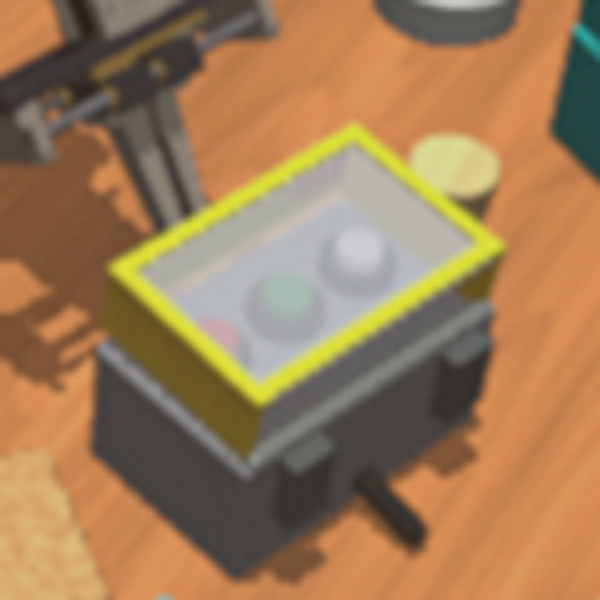

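The contact is only at the very tip: the fingers are thinner there than I assumed. I'll back down, go deeper under the lip with a flatter tool, then lift again.

```bash
sed -i 's/-10\*xt/-5.5*xt/g' h.py; python3 - <<'E'
from h import *
rel(st(-90,0,66),tool(52));rel(st(-74,0,60),tool(50));print(arc(0,22,50)[1])
E
```

```text
t 3.88 tcp [0.554  0.0489 0.0898] st [-85.3  -0.5  89.8] F [-3.93  2.12 -1.31] q [-0.05 -0.08  2.24 -0.36  0.41  2.12]
  lin [-0.0174 -0.0004  0.0168] rot [-0.001  0.055 -0.002] deg 3.2
t 3.88 tcp [0.554  0.0489 0.0898] st [-85.3  -0.5  89.8] F [-3.93  2.12 -1.31] q [-0.05 -0.08  2.24 -0.36  0.41  2.12]
  lin [-0.0077 -0.0005  0.0309] rot [-0.001  0.09  -0.002] deg 5.2
[-74.07191702  70.1116904 ]
```

```bash
python3 -m crank '{"linear":[[-0.006,0,0.005],[-0.012,0,0.011],[-0.018,0,0.017],[-0.013,0,0.024],[-0.008,0,0.031]],"delta_rot":[[0,0.02,0],[0,0.04,0],[0,0.055,0],[0,0.07,0],[0,0.09,0]],"gripper":[1,1,1,1,1]}'; python3 - <<'E'
from h import *
for th in(0,.1,.2,.3,.4,.5): print(th);rel(arc(th,22,50)[0],tool(50))
cv2.imwrite("pics/wrist4.png",env.camera("wrist")[:,:,::-1])
E
```

```text
clock: 4.3
tcp_pos: [0.5663, 0.0456, 0.0604]
eef_rot: [0.929, -0.14, 0.34, 0.05]
wrist_force: [0.1, -0.8, 0.4]
finger_gap: 0.0003
0
t 4.3 tcp [0.5663 0.0456 0.0604] st [-72.6  -0.   60.4] F [ 0.13 -0.77  0.36] q [-0.04  0.01  2.28 -0.78  0.23  2.54]
  lin [ 0.0052 -0.0001 -0.0084] rot [-0.002 -0.004 -0.002] deg 0.3
0.1
t 4.3 tcp [0.5663 0.0456 0.0604] st [-72.6  -0.   60.4] F [ 0.13 -0.77  0.36] q [-0.04  0.01  2.28 -0.78  0.23  2.54]
  lin [ 0.0147 -0.0001 -0.0185] rot [-0.002 -0.004 -0.002] deg 0.3
0.2
t 4.3 tcp [0.5663 0.0456 0.0604] st [-72.6  -0.   60.4] F [ 0.13 -0.77  0.36] q [-0.04  0.01  2.28 -0.78  0.23  2.54]
  lin [ 0.0251 -0.0001 -0.0277] rot [-0.002 -0.004 -0.002] deg 0.3
0.3
t 4.3 tcp [0.5663 0.0456 0.0604] st [-72.6  -0.   60.4] F [ 0.13 -0.77  0.36] q [-0.04  0.01  2.28 -0.78  0.23  2.54]
  lin [ 0.0364 -0.0002 -0.0357] rot [-0.002 -0.004 -0.002] deg 0.3
0.4
t 4.3 tcp [0.5663 0.0456 0.0604] st [-72.6  -0.   60.4] F [ 0.13 -0.77  0.36] q [-0.04  0.01  2.28 -0.78  0.23  2.54]
  lin [ 0.0485 -0.0002 -0.0426] rot [-0.002 -0.004 -0.002] deg 0.3
0.5
t 4.3 tcp [0.5663 0.0456 0.0604] st [-72.6  -0.   60.4] F [ 0.13 -0.77  0.36] q [-0.04  0.01  2.28 -0.78  0.23  2.54]
  lin [ 0.0612 -0.0002 -0.0483] rot [-0.002 -0.004 -0.002] deg 0.3
```

View pics/wrist4.png

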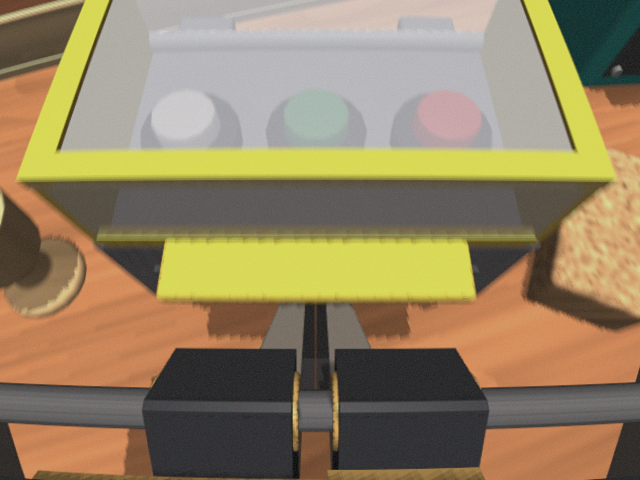

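```bash
python3 -m crank '{"linear":[[0.003,0,-0.005],[0.006,0,-0.009],[0.01,0,-0.014],[0.015,0,-0.0185],[0.02,0,-0.023]],"delta_rot":[[0,0,0],[0,0,0],[0,0,0],[0,0,0],[0,0,0]],"gripper":[1,1,1,1,1]}'; python3 - <<'E'
from h import *
for th in(.15,.3,.4,.5,.6): print(th);rel(arc(th,22,50)[0],tool(50))
cv2.imwrite("pics/wrist5.png",env.camera("wrist")[:,:,::-1])
im=env.camera("side")[180:300,190:350,::-1];cv2.imwrite("pics/side5c.png",cv2.resize(im,(800,600),interpolation=cv2.INTER_CUBIC))
E
```

```text
clock: 4.77
tcp_pos: [0.5658, 0.0452, 0.0907]
eef_rot: [0.929, -0.14, 0.339, 0.05]
wrist_force: [-1.4, -0.3, -1.8]
finger_gap: 0.0004
0.15
t 4.77 tcp [0.5658 0.0452 0.0907] st [-73.   -0.5  90.7] F [-1.41 -0.28 -1.81] q [-0.04 -0.07  2.27 -0.58  0.3   2.33]
  lin [ 0.0004 -0.0005  0.0002] rot [-0.001 -0.001 -0.002] deg 0.2
0.3
t 4.77 tcp [0.5658 0.0452 0.0907] st [-73.   -0.5  90.7] F [-1.41 -0.28 -1.81] q [-0.04 -0.07  2.27 -0.58  0.3   2.33]
  lin [ 0.0171 -0.0006 -0.0124] rot [-0.001 -0.001 -0.002] deg 0.2
0.4
t 4.77 tcp [0.5658 0.0452 0.0907] st [-73.   -0.5  90.7] F [-1.41 -0.28 -1.81] q [-0.04 -0.07  2.27 -0.58  0.3   2.33]
  lin [ 0.0291 -0.0006 -0.0193] rot [-0.001 -0.001 -0.002] deg 0.2
0.5
t 4.77 tcp [0.5658 0.0452 0.0907] st [-73.   -0.5  90.7] F [-1.41 -0.28 -1.81] q [-0.04 -0.07  2.27 -0.58  0.3   2.33]
  lin [ 0.0418 -0.0006 -0.025 ] rot [-0.001 -0.001 -0.002] deg 0.2
0.6
t 4.77 tcp [0.5658 0.0452 0.0907] st [-73.   -0.5  90.7] F [-1.41 -0.28 -1.81] q [-0.04 -0.07  2.27 -0.58  0.3   2.33]
  lin [ 0.055  -0.0007 -0.0294] rot [-0.001 -0.001 -0.002] deg 0.2
```

View pics/side5c.png

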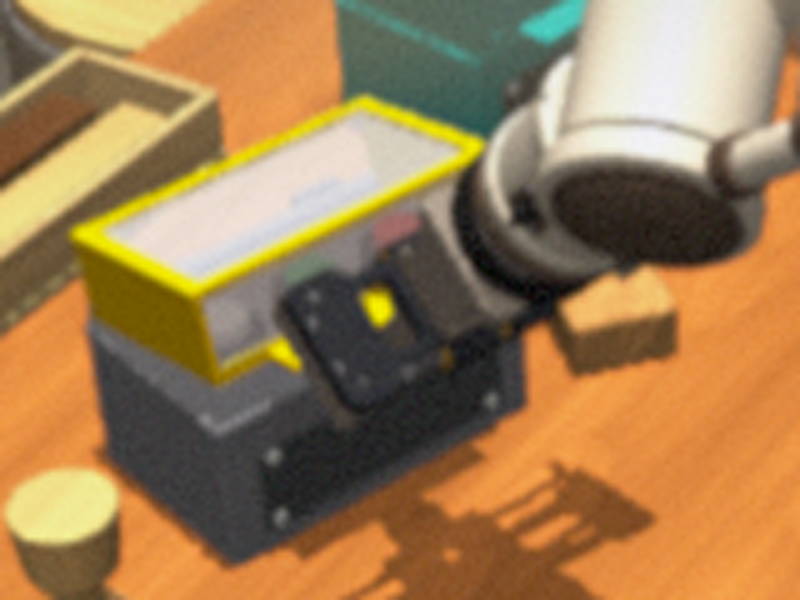

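View pics/wrist5.png

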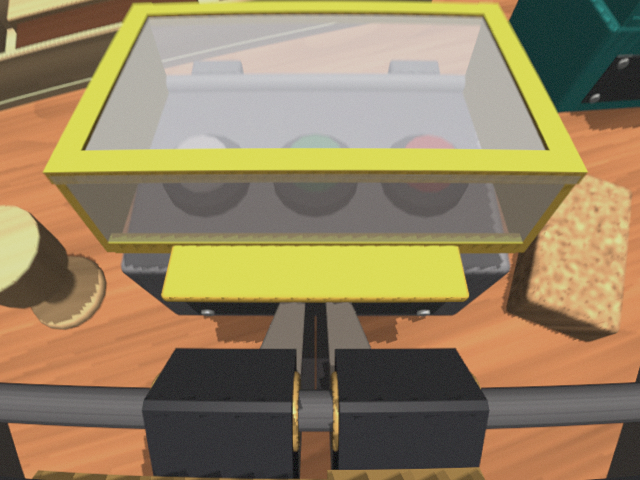

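The hood is about 0.15 rad open, the lip sits on the fingers and the force is about 2 N. Continuing along the arc.

```bash
python3 -m crank '{"linear":[[0.008,0,-0.007],[0.017,0,-0.0124],[0.025,0,-0.017],[0.033,0,-0.0215],[0.042,0,-0.025]],"delta_rot":[[0,0,0],[0,0,0],[0,0,0],[0,0,0],[0,0,0]],"gripper":[1,1,1,1,1]}'; python3 - <<'E'
from h import *
for th in(.5,.6,.7,.8,.85,.9,1.0): print(th);rel(arc(th,22,50)[0],tool(50))
E
```

```text
clock: 5.28
tcp_pos: [0.5812, 0.0404, 0.1366]
eef_rot: [0.929, -0.14, 0.339, 0.05]
wrist_force: [-0.7, -0.3, -0.9]
finger_gap: 0.0003
0.5
t 5.28 tcp [0.5812 0.0404 0.1366] st [-56.8  -0.6 136.6] F [-0.72 -0.34 -0.89] q [-0.05 -0.13  2.22 -0.41  0.4   2.15]
  lin [-0.0001 -0.0006 -0.0002] rot [-0.001 -0.001 -0.002] deg 0.2
0.6
t 5.28 tcp [0.5812 0.0404 0.1366] st [-56.8  -0.6 136.6] F [-0.72 -0.34 -0.89] q [-0.05 -0.13  2.22 -0.41  0.4   2.15]
  lin [ 0.0131 -0.0007 -0.0046] rot [-0.001 -0.001 -0.002] deg 0.2
0.7
t 5.28 tcp [0.5812 0.0404 0.1366] st [-56.8  -0.6 136.6] F [-0.72 -0.34 -0.89] q [-0.05 -0.13  2.22 -0.41  0.4   2.15]
  lin [ 0.0266 -0.0007 -0.0077] rot [-0.001 -0.001 -0.002] deg 0.2
0.8
t 5.28 tcp [0.5812 0.0404 0.1366] st [-56.8  -0.6 136.6] F [-0.72 -0.34 -0.89] q [-0.05 -0.13  2.22 -0.41  0.4   2.15]
  lin [ 0.0404 -0.0007 -0.0094] rot [-0.001 -0.001 -0.002] deg 0.2
0.85
t 5.28 tcp [0.5812 0.0404 0.1366] st [-56.8  -0.6 136.6] F [-0.72 -0.34 -0.89] q [-0.05 -0.13  2.22 -0.41  0.4   2.15]
  lin [ 0.0474 -0.0007 -0.0097] rot [-0.001 -0.001 -0.002] deg 0.2
0.9
t 5.28 tcp [0.5812 0.0404 0.1366] st [-56.8  -0.6 136.6] F [-0.72 -0.34 -0.89] q [-0.05 -0.13  2.22 -0.41  0.4   2.15]
  lin [ 0.0537 -0.0008 -0.0097] rot [-0.001 -0.001 -0.002] deg 0.2
1.0
t 5.28 tcp [0.5812 0.0404 0.1366] st [-56.8  -0.6 136.6] F [-0.72 -0.34 -0.89] q [-0.05 -0.13  2.22 -0.41  0.4   2.15]
  lin [ 0.0654 -0.0008 -0.0088] rot [-0.001 -0.001 -0.002] deg 0.2
```

```bash
python3 -m crank '{"linear":[[0.009,0,-0.003],[0.018,0,-0.006],[0.027,0,-0.009],[0.037,0,-0.011],[0.047,0,-0.013]],"delta_rot":[[0,0,0],[0,0,0],[0,0,0],[0,0,0],[0,0,0]],"gripper":[1,1,1,1,1]}'; python3 - <<'E'
from h import *
for th in(.85,1.0,1.1,1.2,1.3,1.4): print(th);rel(arc(th,18,50)[0],tool(50))
cv2.imwrite("pics/wrist6.png",env.camera("wrist")[:,:,::-1])
im=env.camera("side")[150:300,180:380,::-1];cv2.imwrite("pics/side6c.png",cv2.resize(im,(800,600),interpolation=cv2.INTER_CUBIC))
E
```

```text
clock: 5.7
tcp_pos: [0.6084, 0.0319, 0.1775]
eef_rot: [0.929, -0.14, 0.339, 0.05]
wrist_force: [0.6, -0.1, -0.3]
finger_gap: 0.0002
0.85
t 5.7 tcp [0.6084 0.0319 0.1775] st [-28.3  -0.7 177.5] F [ 0.59 -0.11 -0.29] q [-0.07 -0.13  2.13 -0.32  0.48  2.04]
  lin [-0.0008 -0.0007 -0.0007] rot [-0.001 -0.002 -0.003] deg 0.2
1.0
t 5.7 tcp [0.6084 0.0319 0.1775] st [-28.3  -0.7 177.5] F [ 0.59 -0.11 -0.29] q [-0.07 -0.13  2.13 -0.32  0.48  2.04]
  lin [ 0.0177 -0.0008  0.0002] rot [-0.001 -0.002 -0.003] deg 0.2
1.1
t 5.7 tcp [0.6084 0.0319 0.1775] st [-28.3  -0.7 177.5] F [ 0.59 -0.11 -0.29] q [-0.07 -0.13  2.13 -0.32  0.48  2.04]
  lin [ 0.0296 -0.0008  0.0024] rot [-0.001 -0.002 -0.003] deg 0.2
1.2
t 5.7 tcp [0.6084 0.0319 0.1775] st [-28.3  -0.7 177.5] F [ 0.59 -0.11 -0.29] q [-0.07 -0.13  2.13 -0.32  0.48  2.04]
  lin [ 0.0413 -0.0008  0.0057] rot [-0.001 -0.002 -0.003] deg 0.2
1.3
t 5.7 tcp [0.6084 0.0319 0.1775] st [-28.3  -0.7 177.5] F [ 0.59 -0.11 -0.29] q [-0.07 -0.13  2.13 -0.32  0.48  2.04]
  lin [ 0.0525 -0.0008  0.0102] rot [-0.001 -0.002 -0.003] deg 0.2
1.4
t 5.7 tcp [0.6084 0.0319 0.1775] st [-28.3  -0.7 177.5] F [ 0.59 -0.11 -0.29] q [-0.07 -0.13  2.13 -0.32  0.48  2.04]
  lin [ 0.0632 -0.0009  0.0158] rot [-0.001 -0.002 -0.003] deg 0.2
```

View pics/side6c.png

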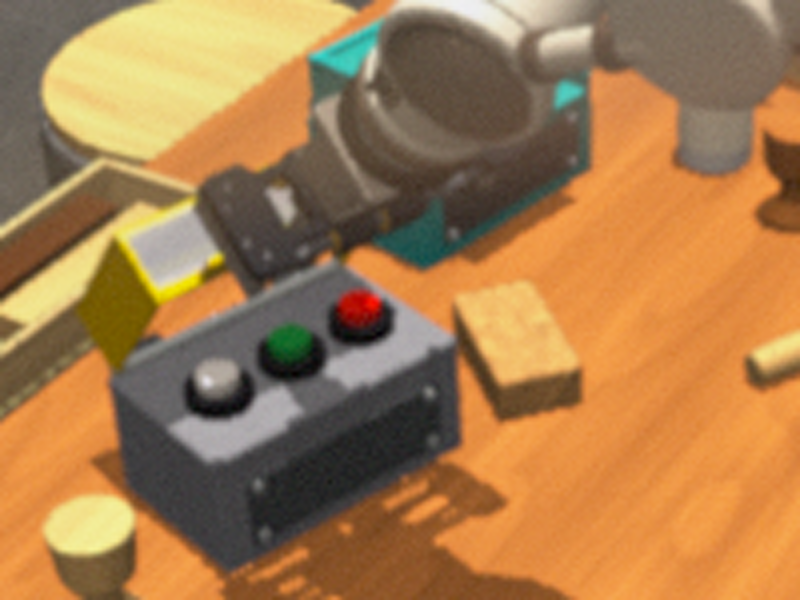

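View pics/wrist6.png

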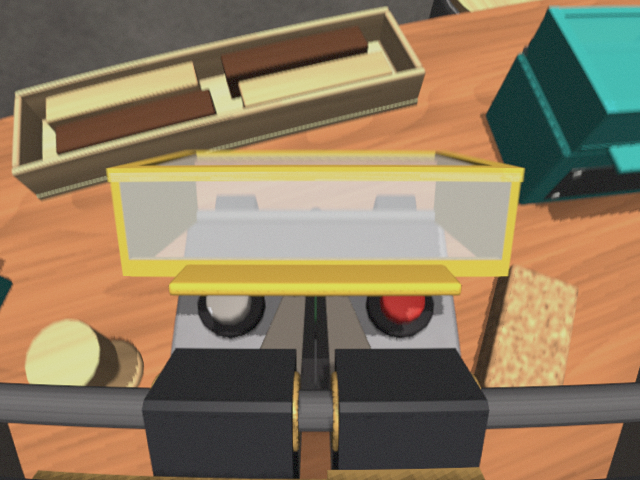

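```bash
python3 -m crank '{"linear":[[0.01,0,0],[0.02,0,0],[0.03,0,0.002],[0.041,0,0.005],[0.052,0,0.009]],"delta_rot":[[0,0,0],[0,0,0],[0,0,0],[0,0,0],[0,0,0]],"gripper":[1,1,1,1,1]}'; python3 - <<'E'
from h import *
for th in(1.3,1.4): print(th);rel(arc(th,18,50)[0],tool(50))
cv2.imwrite("pics/wrist7.png",env.camera("wrist")[:,:,::-1])
im=env.camera("side")[150:300,180:380,::-1];cv2.imwrite("pics/side7c.png",cv2.resize(im,(800,600),interpolation=cv2.INTER_CUBIC))
E
```

```text
clock: 6.22
tcp_pos: [0.6527, 0.0182, 0.2043]
eef_rot: [0.929, -0.14, 0.34, 0.05]
wrist_force: [0.7, 0.2, -0.8]
finger_gap: 0.0005
1.3
t 6.22 tcp [0.6527 0.0182 0.2043] st [ 18.   -0.8 204.3] F [ 0.72  0.23 -0.76] q [-0.09 -0.06  2.   -0.27  0.52  1.96]
  lin [-0.0002 -0.0008  0.0009] rot [-0.001 -0.003 -0.003] deg 0.2
1.4
t 6.22 tcp [0.6527 0.0182 0.2043] st [ 18.   -0.8 204.3] F [ 0.72  0.23 -0.76] q [-0.09 -0.06  2.   -0.27  0.52  1.96]
  lin [ 0.0105 -0.0009  0.0065] rot [-0.001 -0.003 -0.003] deg 0.2
```

View pics/side7c.png

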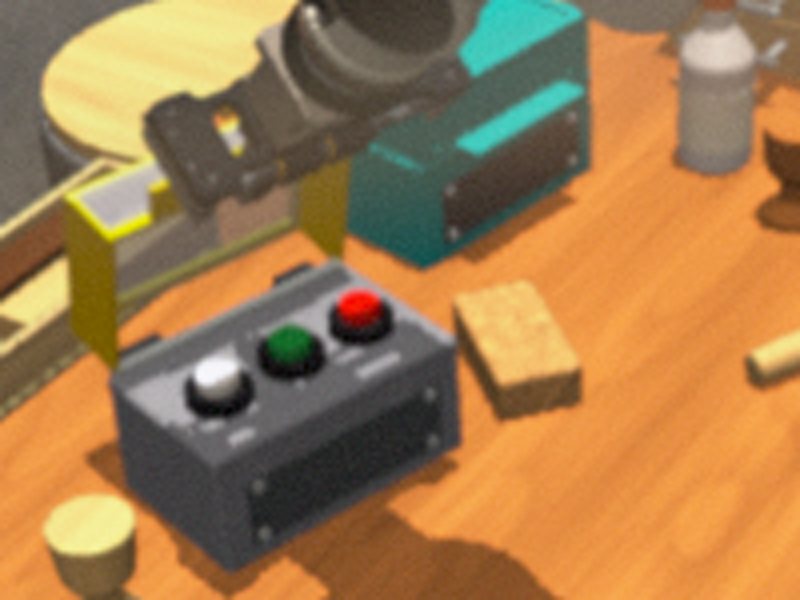

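View pics/wrist7.png

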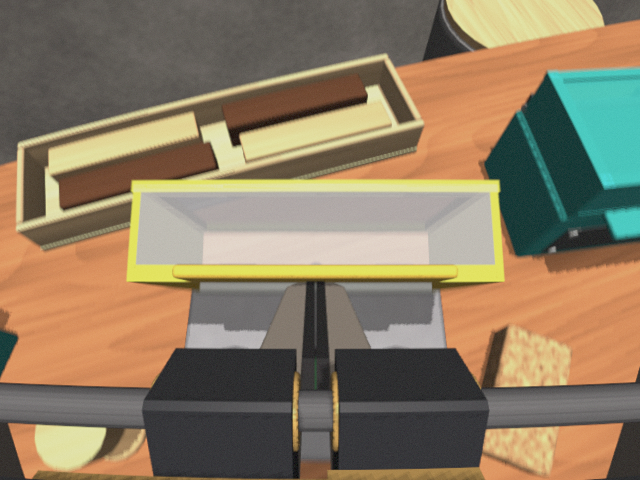

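```bash
python3 -m crank '{"linear":[[0.005,0,0.003],[0.01,0,0.006],[0.015,0,0.009],[0.02,0,0.012],[0.02,0,0.012]],"delta_rot":[[0,0,0],[0,0,0],[0,0,0],[0,0,0],[0,0,0]],"gripper":[1,1,1,1,1]}'; python3 - <<'E'
from h import *
rel(st(-20,0,230),tool(50))
cv2.imwrite("pics/wrist8.png",env.camera("wrist")[:,:,::-1])
im=env.camera("side")[150:300,180:380,::-1];cv2.imwrite("pics/side8c.png",cv2.resize(im,(800,600),interpolation=cv2.INTER_CUBIC))
E
```

```text
clock: 6.73
tcp_pos: [0.6744, 0.0114, 0.2076]
eef_rot: [0.929, -0.141, 0.34, 0.05]
wrist_force: [0.7, 0.7, -0.5]
finger_gap: 0.0009
t 6.73 tcp [0.6744 0.0114 0.2076] st [ 40.8  -1.  207.6] F [ 0.69  0.72 -0.53] q [-0.1  -0.    1.94 -0.25  0.53  1.94]
  lin [-0.0321 -0.001  -0.0563] rot [-0.001 -0.003 -0.003] deg 0.2
```

View pics/side8c.png

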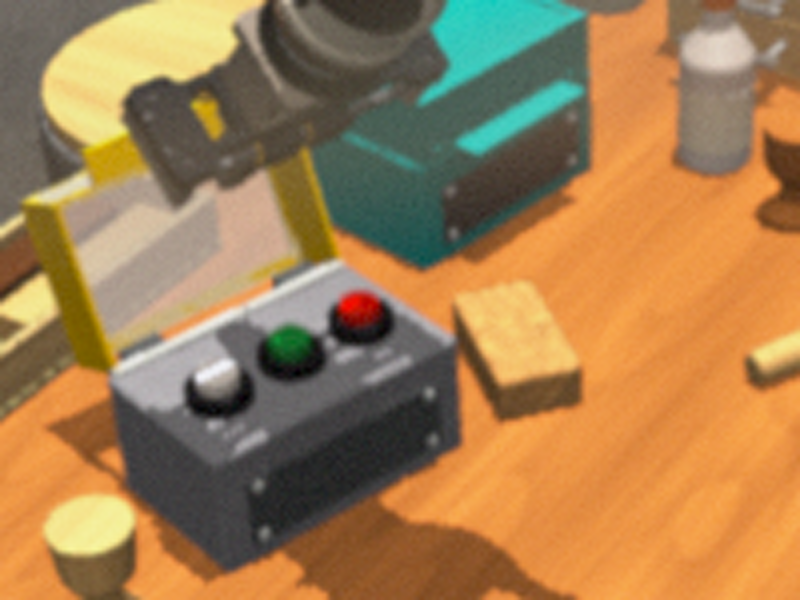

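View pics/wrist8.png

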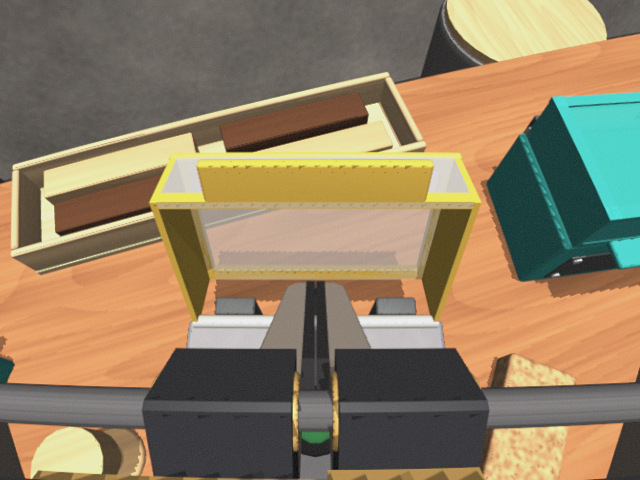

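The hood has fallen away from the fingers onto its stop. Backing off, then turning the tool to vertical.

```bash
python3 -m crank '{"linear":[[-0.006,0,-0.012],[-0.012,0,-0.024],[-0.019,0,-0.036],[-0.026,0,-0.047],[-0.032,0,-0.056]],"delta_rot":[[0,0,0],[0,0,0],[0,-0.05,0],[0,-0.1,0],[0,-0.15,0]],"gripper":[1,1,1,1,1]}'; python3 - <<'E'
from h import *
rel(st(-10,0,200),tool(90))
E
```

```text
clock: 7.25
tcp_pos: [0.6144, 0.0302, 0.2296]
eef_rot: [0.952, -0.144, 0.268, 0.039]
wrist_force: [0.5, 0.4, -0.8]
finger_gap: 0.0004
t 7.25 tcp [0.6144 0.0302 0.2296] st [-22.1  -0.6 229.6] F [ 0.49  0.43 -0.76] q [-0.09 -0.12  1.94 -0.15  0.78  1.86]
  lin [-0.0051 -0.0005  0.0315] rot [-0.002 -0.548 -0.001] deg 31.4
```

```bash
python3 -m crank '{"linear":[[-0.002,0,-0.003],[-0.004,0,-0.006],[-0.006,0,-0.009],[-0.008,0,-0.012],[-0.01,0,-0.015]],"delta_rot":[[0,-0.11,0],[0,-0.22,0],[0,-0.33,0],[0,-0.44,0],[0,-0.547,0]],"gripper":[1,1,1,1,1]}'; python3 - <<'E'
from h import *
rel(st(-10,0,160),tool(90))
p={}
for n in("side","scene","wrist"):
    im=env.camera(n);cv2.imwrite(f"pics/{n}9.png",im[:,:,::-1])
    h=cv2.cvtColor(im,cv2.COLOR_RGB2HSV);m=cv2.inRange(h,(50,130,30),(75,255,220))
    k,l,s,c=cv2.connectedComponentsWithStats(m)
    print(n,[(c[i].round(1),s[i].tolist()) for i in range(1,k) if s[i,4]>15])
im=cv2.imread("pics/side9.png")[150:300,180:380];cv2.imwrite("pics/side9c.png",cv2.resize(im,(800,600),interpolation=cv2.INTER_CUBIC))
im=cv2.imread("pics/scene9.png")[180:330,320:520];cv2.imwrite("pics/scene9c.png",cv2.resize(im,(800,600),interpolation=cv2.INTER_CUBIC))
E
```

```text
clock: 7.67
tcp_pos: [0.6, 0.0345, 0.2382]
eef_rot: [0.989, -0.149, 0.0, -0.001]
wrist_force: [0.0, 0.6, -0.5]
finger_gap: 0.0007
t 7.67 tcp [0.6    0.0345 0.2382] st [-37.1  -0.7 238.2] F [ 0.04  0.58 -0.51] q [-0.14  0.21  1.49  0.    1.44  1.72]
  lin [ 0.0271 -0.0005  0.0782] rot [-0.003  0.    -0.001] deg 0.2
side [(array([252.1, 235.9]), [247, 232, 12, 9, 79]), (array([ 38.2, 445.9]), [0, 407, 93, 73, 2652])]
scene []
wrist [(array([314. , 200.2]), [296, 177, 37, 38, 607])]
```

View pics/side9c.png

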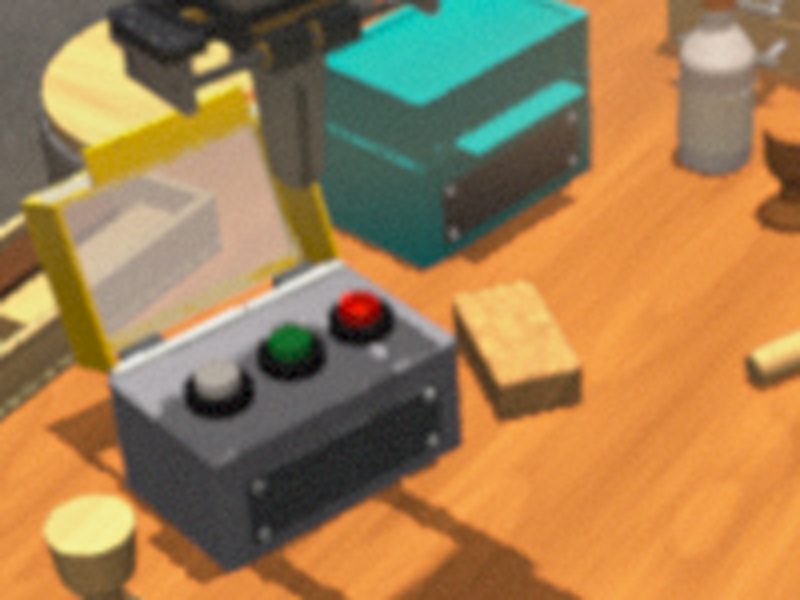

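View pics/scene9c.png

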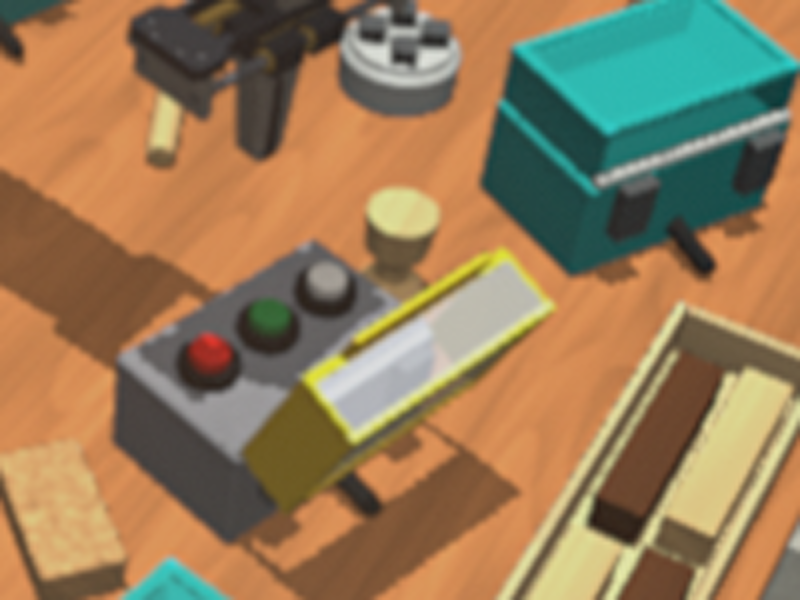

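View pics/wrist9.png

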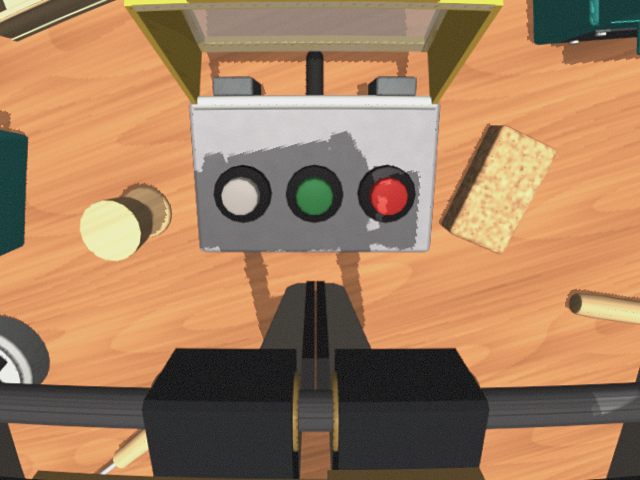

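```bash
python3 - <<'E'
from h import *
cw,cd,cs=[env.calibration(n) for n in("wrist","side","scene")]
S=lambda p:((p-O)@np.c_[ex,ey,ez]*1000).round(1)
print(S(plane(cw,(314.5,195),.112)),S(plane(cd,(252.1,234.8),.112)),S(plane(cs,(320+268/4,180+313/4),.112)))
print(S(tri(cw,(314.5,195),cd,(252.1,234.8))[0]), S(st(-10,0,112)))
rel(st(-10,0,130),tool(90))
E
```

```text
[ -7.5  -0.6 112. ] [-15.4   2.7 112. ] [ -8.4  -2.4 112. ]
[ -8.6  -1.  106.5] [-10.  -0. 112.]
t 7.82 tcp [0.6008 0.0338 0.2359] st [-36.2  -1.2 235.9] F [-0.02 -0.23  0.28] q [-0.15  0.21  1.5   0.    1.43  1.73]
  lin [ 0.0258 -0.001   0.106 ] rot [-0.002 -0.004 -0.002] deg 0.3
```

```bash
python3 -m crank '{"linear":[[0.01,0,0.005],[0.02,-0.001,0.02],[0.026,-0.001,0.045],[0.026,-0.001,0.07],[0.026,-0.001,0.09]],"delta_rot":[[0,0,0],[0,0,0],[0,0,0],[0,0,0],[0,0,0]],"gripper":[1,1,1,1,1]}'; python3 - <<'E'
from h import *
rel(st(-9.5,0,112),tool(90))
im=env.camera("wrist")[:,:,::-1];cv2.imwrite("pics/wrist10.png",im)
im=env.camera("side")[150:300,180:380,::-1];cv2.imwrite("pics/side10c.png",cv2.resize(im,(800,600),interpolation=cv2.INTER_CUBIC))
im=env.camera("scene")[180:330,320:520,::-1];cv2.imwrite("pics/scene10c.png",cv2.resize(im,(800,600),interpolation=cv2.INTER_CUBIC))
E
```

```text
clock: 8.23
tcp_pos: [0.6242, 0.0284, 0.1453]
eef_rot: [0.989, -0.149, 0.002, -0.001]
wrist_force: [-0.2, -0.3, -0.0]
finger_gap: 0.001
t 8.23 tcp [0.6242 0.0284 0.1453] st [-12.2   0.5 145.3] F [-0.21 -0.35 -0.02] q [-0.15  0.34  1.52  0.    1.28  1.72]
  lin [0.0026 0.0006 0.0333] rot [-0.002 -0.004 -0.001] deg 0.3
```

View pics/side10c.png

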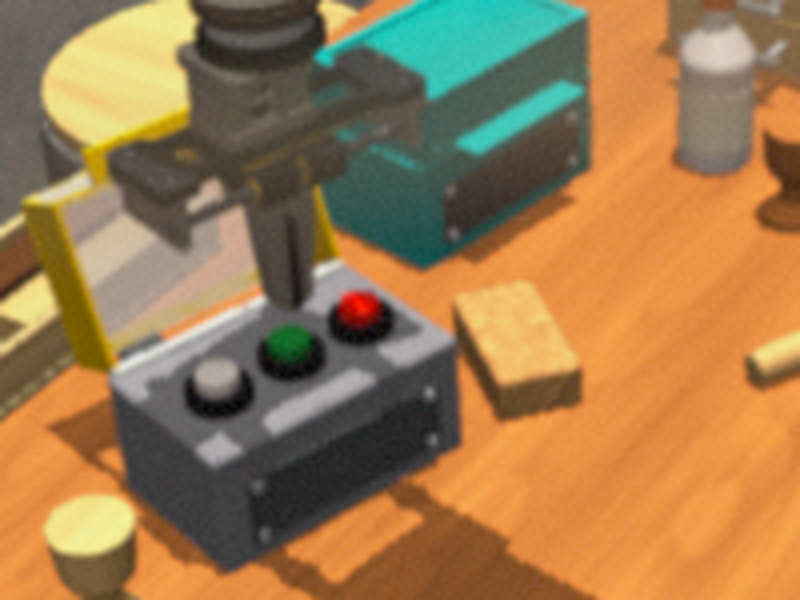

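View pics/scene10c.png

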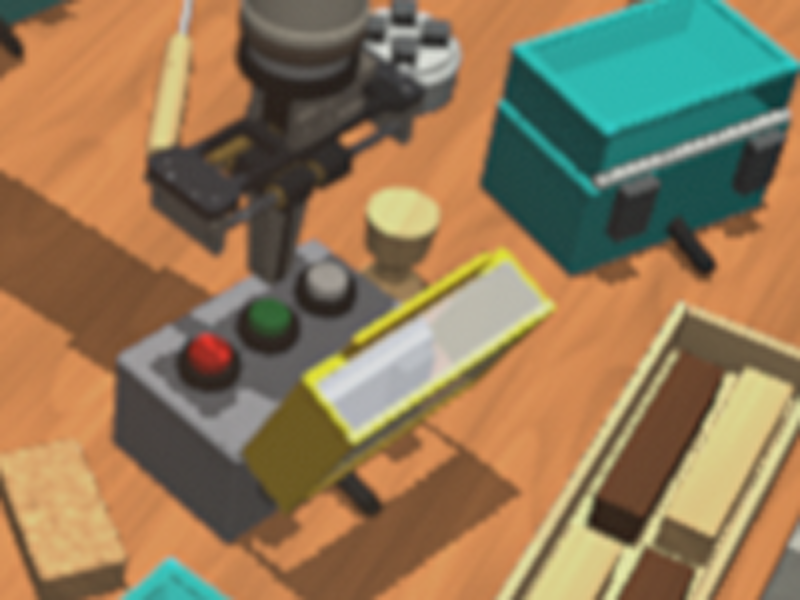

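View pics/wrist10.png

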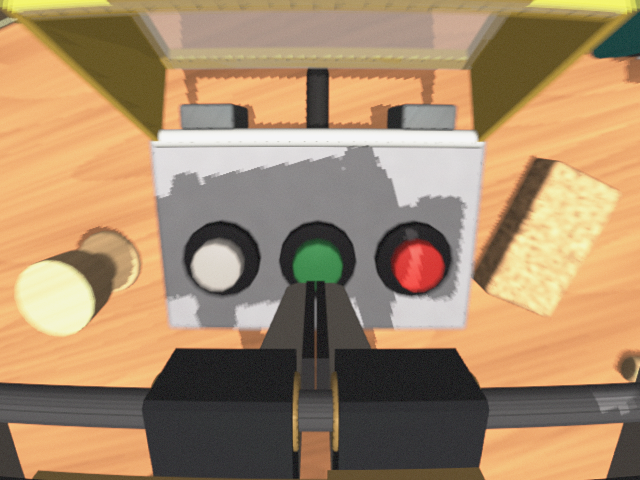

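The fingertips are directly above the green button in both views, clear of red and white.

```bash
python3 -m crank '{"linear":[[0.001,0,0.006],[0.002,0,0.013],[0.0025,0,0.02],[0.0025,0,0.025],[0.0025,0,0.028]],"delta_rot":[[0,0,0],[0,0,0],[0,0,0],[0,0,0],[0,0,0]],"gripper":[1,1,1,1,1]}'; python3 - <<'E'
from h import *
rel(st(-9.5,0,106),tool(90))
E
```

```text
clock: 8.8
tcp_pos: [0.6277, 0.0271, 0.1183]
eef_rot: [0.989, -0.149, 0.001, -0.001]
wrist_force: [-1.0, -0.4, -0.2]
finger_gap: 0.0003
t 8.8 tcp [0.6277 0.0271 0.1183] st [ -8.5   0.3 118.3] F [-1.02 -0.4  -0.25] q [-0.15  0.38  1.53  0.    1.23  1.72]
  lin [-0.0011  0.0004  0.0123] rot [-0.002 -0.003 -0.001] deg 0.2
```

```bash
python3 -m crank '{"linear":[[-0.001,0,0.003],[-0.001,0,0.006],[-0.001,0,0.008],[-0.001,0,0.01],[-0.001,0,0.0115]],"delta_rot":[[0,0,0],[0,0,0],[0,0,0],[0,0,0],[0,0,0]],"gripper":[1,1,1,1,1]}'; python3 -c "
from h import *
rel(st(-9.5,0,106),tool(90))"
```

```text
clock: 9.22
tcp_pos: [0.627, 0.0274, 0.1079]
eef_rot: [0.989, -0.149, 0.002, -0.001]
wrist_force: [-2.3, -0.5, 3.4]
finger_gap: 0.0002
t 9.22 tcp [0.627  0.0274 0.1079] st [ -9.2   0.4 107.9] F [-2.34 -0.46  3.42] q [-0.15  0.39  1.54  0.    1.21  1.72]
  lin [-0.0003  0.0004  0.0019] rot [-0.002 -0.003 -0.001] deg 0.2
```

```bash
python3 -m crank '{"linear":[[0,0,0.001],[0,0,0.002],[0,0,0.003],[0,0,0.004],[0,0,0.004]],"delta_rot":[[0,0,0],[0,0,0],[0,0,0],[0,0,0],[0,0,0]],"gripper":[1,1,1,1,1]}'; python3 -c "
from h import *
rel(st(-9.5,0,106),tool(90))"
```

```text
clock: 9.63
tcp_pos: [0.6272, 0.0274, 0.1062]
eef_rot: [0.989, -0.149, 0.002, -0.001]
wrist_force: [-8.6, 0.6, 16.2]
finger_gap: 0.0002
t 9.63 tcp [0.6272 0.0274 0.1062] st [ -9.1   0.4 106.2] F [-8.57  0.61 16.21] q [-0.15  0.39  1.54  0.    1.21  1.72]
  lin [-0.0004  0.0004  0.0002] rot [-0.002 -0.003 -0.001] deg 0.2
```

The button is on its hard stop: 16 N and 5.8 mm down. Releasing straight up.

```bash
python3 -m crank '{"linear":[[0,0,-0.006],[0,0,-0.014],[-0.003,0,-0.025],[-0.01,0,-0.04],[-0.02,0,-0.055]],"delta_rot":[[0,0,0],[0,0,0],[0,0,0],[0,0,0],[0,0,0]],"gripper":[1,1,1,1,1]}'; python3 -m crank '{"linear":[[-0.01,0,-0.02],[-0.025,0,-0.04],[-0.04,0,-0.06],[-0.06,0,-0.06],[-0.06,0,-0.06]],"delta_rot":[[0,0,0],[0,0,0],[0,0,0],[0,0,0],[0,0,0]],"gripper":[1,1,1,1,1]}'; python3 - <<'E'
from h import *
rel(st(-80,0,220),tool(90))
for n in("wrist","side","scene"): cv2.imwrite(f"pics/{n}11.png",env.camera(n)[:,:,::-1])
E
```

```text
clock: 10.05
tcp_pos: [0.6076, 0.0331, 0.159]
eef_rot: [0.989, -0.149, 0.002, -0.001]
wrist_force: [1.2, -0.7, 0.6]
finger_gap: 0.0
clock: 10.47
tcp_pos: [0.5489, 0.0518, 0.2202]
eef_rot: [0.989, -0.149, 0.003, -0.001]
wrist_force: [-0.8, 0.1, -0.4]
finger_gap: 0.0009
t 10.47 tcp [0.5489 0.0518 0.2202] st [-91.    0.8 220.2] F [-0.82  0.1  -0.44] q [-0.13  0.09  1.66  0.    1.39  1.74]
  lin [0.011  0.0008 0.0002] rot [-0.003 -0.005 -0.   ] deg 0.3
```

View pics/side11.png

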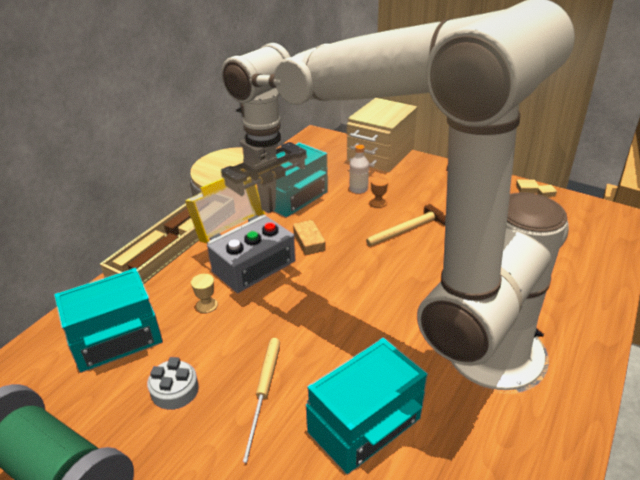

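View pics/scene11.png

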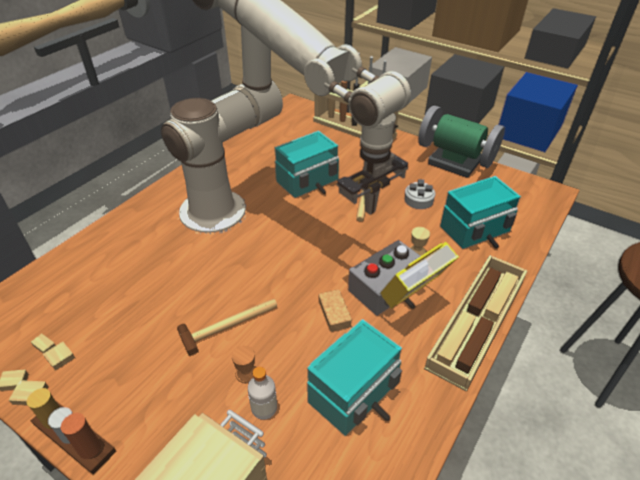

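View pics/wrist11.png

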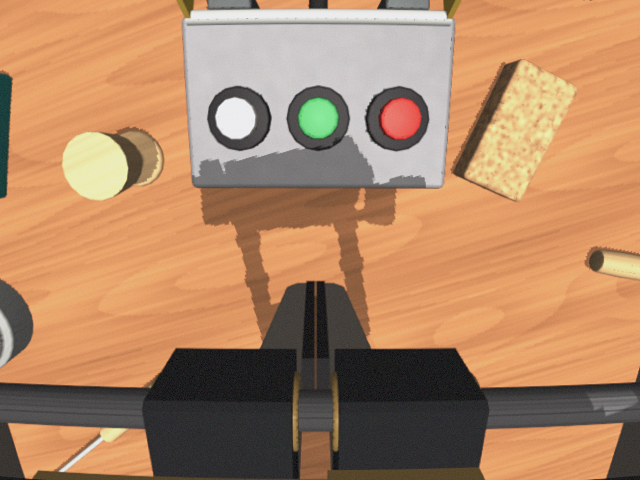

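The hood is open on its stop, the buttons are up, the loose things look undisturbed and the arm is clear. Handing in.

```bash
python3 -c "
from station import env
print(env.finish_job())"
```

```text
the job is handed in; nothing more can be done
None
```

The job is handed in. I lifted the hood by its yellow lip until it fell open onto its stop by itself. I then pressed the green (middle) button once and backed the arm clear, at about 10.5 s of the 50 s allowed.

- **Hood:** the last pictures show it leaning back open with nothing touching it. I judged this by eye; I did not measure the hinge angle. The highest wrist force I read while lifting was about 5 N.
- **First lift:** it caught only the edge of the lip, because the fingertips are thinner than I had assumed. I backed down, went deeper under the lip and lifted again at 1–2 N.
- **Green button:** it went down about 5.8 mm by the tool's position and met its stop at about 16 N. There was also an unexplained sideways force of about 9 N. It came back up on release.
- **Everything else:** red and white were not touched. In the last pictures all three buttons look up and the loose things look where they were at the start. I judged that by eye too.
- **Position check:** the measured green button position agreed with the expected one to 2–3 mm in the wrist and scene views. The side view was about 5 mm off in x.

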